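# Slide the tall feed bottle back into its gap in the row

### The arm

A 7-joint arm with a two-finger parallel gripper is mounted at the origin on the work surface. World frame = base frame: x ahead of the robot, y to its left, z up, the work surface at z = 0. Lengths are in m, angles in rad, forces in N, time in s.
With the tool pointing down it reaches from about 0.425 to 0.925 m from the base axis. Payload 6.8 kg.
Tool frame: the origin (TCP) lies between the finger pads; the fingertips stand 22 mm ahead of it and the grasp point (between the pads) lies 3 mm ahead of it; z points along the fingers, y is the direction in which the jaws open and shut (so a half turn about z gives the same grasp; the last joint's range is limited). The gripper opens to 85 mm and grips with 20 to 120 N. Pads are 22 mm wide; open, the fingers measure 114 mm over their backs; the gripper's body (76 mm by 85 mm) begins 54 mm behind the grasp point. The pads swing forward as they close: fully open they stand 13 mm farther back than shut.
Start: joints at [-1.235, 0.477, 0.022, 1.555, -0.011, 1.109, -0.083], TCP at [0.29, 0.61, 0.253] pointing down, gripper open.
Joint ranges: [-2.96, 2.96], [-0.34, 2.1], [-1.41, 1.46], [0.24, 2.44], [-1.37, 4.51], [0.17, 1.92], [-2.96, 2.96]. Speed limits (rad/s): [2.39, 2.39, 3.14, 3.14, 3.14, 3.14, 3.14].

### API

Orientations are given as a unit quaternion [w, x, y, z].
In Python, from station import bot gives the robot as it stands. The module is installed in compiled form; this text tells all that it offers.
- The arm moves only by the tool drive_tool, never from a script. Its argument "series" is one flat list of numbers, 7 for each row, row after row: the opening, from -1 (shut) to 1 (fully open), then the shift along the tool's x, y, z in mm, then the turn, a rotation vector about the tool's x, y, z in rad. In form: [jaw, x, y, z, wx, wy, wz, jaw, x, y, z, wx, wy, wz, ...]. A call has 1 to 12 rows; each row shifts and turns the commanded pose from where the row before left it, along the tool's axes as they then stand; what a row does not reach is not made up. A row lasts 1/8 s, in which the tool goes at most 62.5 mm and 10.7 degrees, less where a joint would pass 70% of its speed; a pose out of reach is approached as far as the arm can. A call with a gripper value outside its range is refused whole. The fingers move at their own pace and stop on an object; "force" is the grip in N (left out, the last holds). Time passes only in rows, so rows that do not move let the fingers close. It gives the time, the measured TCP pose, the force and the opening at its end, in the units of the state.
- bot.get_obs(): the state, without advancing time (a new reading comes with each control period).
- bot.read_camera(name): name is "scene" or "top" or "wrist"; returns a dict with "pixels" (480x640x3 uint8, blue, green, red), "camera_matrix" (3x3 intrinsics, pixels), "distortion" ([k1, k2, p1, p2, k3] as OpenCV has them; the pictures are not rectified), "rvec" (rotation vector, rad) and "tvec" (3), from world to camera coordinates, as OpenCV has them. Camera axes: x right, y down, z forward; pixel columns grow to the right and rows downward; lengths in m; the calibration is good to about 2 mm. A picture is of the moment at which its call begins. There is no depth.
- bot.hand_in(): hands the job in, once; it reports no verdict.
The state is a dict: "t": time; "q": joint angles; "joint_vel": joint speeds; "joint_torque": joint torques, N m; "eef_pos": TCP position; "tool_rot": TCP orientation; "contact_force": force on the tool from outside, world axes, zero at the start; "torque": the same for the moment, N m; "gripper_width": opening from 0.0 (shut) to 1.0 (fully open).
Only numpy, scipy, OpenCV 4.12 (cv2) and the standard library are available. Lean on these libraries where they do the work, as an engineer would, in place of code of your own. Each camera call takes 0.05 s, during which the arm holds its last target. There are 200 camera calls.

### The job

The tall bottle of plant feed has been left standing out on the potting bench. Push it gently, low on its body so that it slides and stays upright, back into the gap in the row along the raised end board, between the enamel pot and the grey storage box, until it stands right up against the board. Do not take the bottle between the fingers or lift it, and leave everything else where it is.

Things in the scene. Friction and masses are not known exactly. Their poses are not given: they have to be found in the camera images.
- bottle: tall round plant feed bottle, white plastic, pale label band, black screw cap; 270 mm tall, straight body 76 mm in diameter up to 188 mm, then shoulder, neck and 38 mm cap; 0.5 to 0.9 kg, friction with bench 0.48 to 0.72. Pushed within 40 mm of the bench it slides upright; pushed high it topples. Stands alone in front of the row. Origin: centre of its underside, z up its axis
- end_board: the bench's fixed raised end board on the robot's left, running along x: painted plank 1.1 m long, 70 mm high, 20 mm thick. Origin: foot of its inner face (towards the bench), mid-length; axes parallel to the robot's, y points off the bench, so things on the bench have negative y in its frame
- pot: loose navy enamel pot, 85 mm across the rim, 80 mm tall, standing in the row about 10 mm off the end board. Origin: centre of its underside. The gap for the bottle lies between pot and storage box; either may be the nearer one; their centres are 205 to 225 mm apart along x, so the gap is 105 to 126 mm wide
- storage_box: loose grey plastic storage box, its flip-top lid snapped shut, 114 mm wide (along its x), 79 mm deep (along its y, front catch 5 mm more), 102 mm tall, standing in the row about 10 mm off the end board. Origin: centre of its underside
- seed_tray: empty clear plastic seed tray with cells, 230 x 160 mm, 56 mm tall, on the bench to the right of the work. Origin: centre of its underside, its long side along its x
- trowel: transplanting trowel with ash handle and steel blade, lying on the bench beyond the work, roughly along y; 331 mm long along its own x (handle end at -155 mm, blade tip at +176 mm), up to 48 mm wide, 30 mm tall. Origin: on the bench under the ferrule
Things that resemble listed ones, but are neither listed nor needed, are in the scene too. What is shaped like the storage_box but pink or red is not meant.

How it is judged:
At the end, for the whole second after the job is handed in: The bottle stands upright and at rest on the bench, between the pot and the storage box, its side within 12 mm of the end board; pot, box, tray and trowel are within 15 mm of where they started (y of bottle in the frame of end_board above -0.05 m and ((x of storage_box in the frame of pot above 0 m and x of bottle in the frame of pot between 0.06 and 0.17 m) or (x of storage_box in the frame of pot below 0 m and x of bottle in the frame of pot between -0.17 and -0.06 m)) and angle between bottle's own z axis and vertical below 0.05 rad and height (world z) of bottle below 0.006 m and linear speed of bottle below 0.02 m/s and distance of each of pot, storage_box, seed_tray, trowel from where it was at the start of the episode below 0.015 m); the robot touches nothing.
It fails at once if the bottle tips by more than 8 degrees (angle between bottle's own z axis and vertical above 0.14 rad).
It fails at once if the bottle is lifted off the bench, or it or its cap is taken between the fingers (grasp point within 25 mm of its axis) (height (world z) of bottle above 0.012 m or (horizontal distance between the grasp point and bottle below 0.025 m and height (world z) of the grasp point below 0.28 m)).
It fails at once if the fingers push the bottle high up instead of low on its body (contact force between the fingers and bottle above 0.5 N and height (world z) of the grasp point above 0.11 m).
It fails at once if the bottle is knocked or shot along (faster than 0.4 m/s) (linear speed of bottle above 0.4 m/s).
It fails at once if the pot, storage box, seed tray or trowel is shoved more than 15 mm (distance of any of pot, storage_box, seed_tray, trowel from where it was at the start of the episode above 0.015 m).
It also fails if it takes over 58 s, if anything falls off the work surface, if the arm or the gripper's body presses on something with over 40 N, if the wrist force passes 120 N, or if a joint passes its speed limit or range.

## Working session

There is one attempt and no reset: what is moved stays moved. The work goes in short steps, Python scripts to look and compute and a tool call to move; the robot and the scene stay as the last step left them, time stands still between calls to the robot, and variables do not carry over. Pictures are saved under pics/ and viewed, about 8 in all and at most 12, crops included, and the job is handed in when it is done.

Besides the shell and the picture viewer there is one more tool, called after "Emit:" in YAML: its name, and indented under it one key for each argument. drive_tool: Moves the arm, as the interface text tells. Its arguments: {"type":"object","properties":{"series":{"type":"array"},"force":{"type":"number"}},"required":["series"]}

```bash
mkdir -p pics; cat > h.py <<'E'
import numpy as np, cv2
from station import bot
def shot(n,f):
    c=bot.read_camera(n); cv2.imwrite('pics/'+f,c['pixels']); np.save('pics/'+n+'.npy',{k:v for k,v in c.items() if k!='pixels'},allow_pickle=True); return c
def world(n,uv,z):
    c=np.load('pics/'+n+'.npy',allow_pickle=True).item()
    R=cv2.Rodrigues(np.array(c['rvec'],float))[0]; t=np.array(c['tvec'],float).ravel()
    p=cv2.undistortPoints(np.array(uv,float).reshape(-1,1,2),np.array(c['camera_matrix']),np.array(c['distortion'])).reshape(-1,2)
    o=-R.T@t; d=np.c_[p,np.ones(len(p))]@R
    z=np.broadcast_to(z,len(p)); return o+d*((z-o[2])/d[:,2])[:,None]
E
python3 - <<'E'
from h import *
shot('scene','s1.png');shot('top','t1.png')
o=bot.get_obs();print(o)
E
```

```text
{'t': 0.1, 'q': array([-1.23512012,  0.47768359,  0.02235304,  1.5563307 , -0.01151007,
        1.10929693, -0.08312316]), 'joint_vel': array([ 0.00109892, -0.00245444,  0.00040155, -0.00378006,  0.00052676,
        0.00157314,  0.0005585 ]), 'joint_torque': array([ 3.38424339e-03, -5.97754490e+01,  1.61302574e+00, -2.81953990e+01,
        1.27931993e-02,  5.07388817e-03, -1.98809204e-05]), 'eef_pos': array([0.28961457, 0.60917405, 0.25245504]), 'tool_rot': array([-1.20981995e-04,  2.20079871e-01,  9.75481531e-01, -7.85925880e-04]), 'contact_force': array([0.54549308, 0.45313945, 0.39828033]), 'torque': array([-0.01591227, -0.03502636,  0.00369814]), 'gripper_width': 0.9975933070651551}
```

View pics/s1.png

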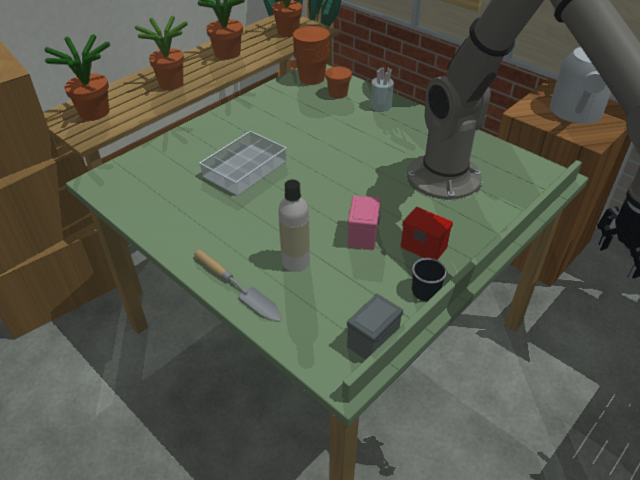

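View pics/t1.png

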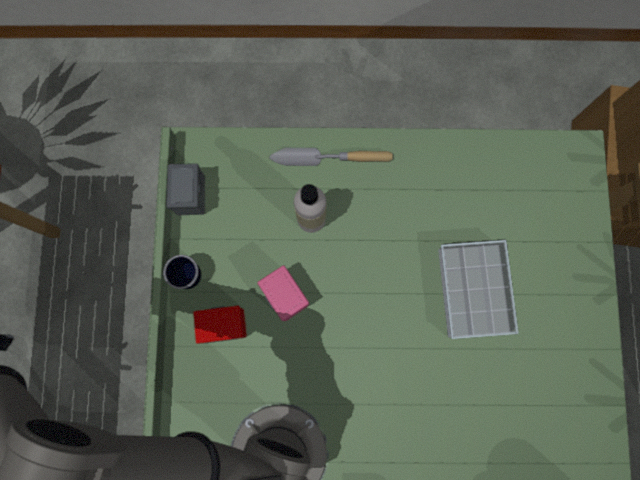

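Top view: bottle at (311,205), grey box at (185,190) and navy pot at (182,272). The red box (219,325) and pink box (284,293) only resemble the storage box, so the grey one is meant. The trowel is at (330,157) and the tray at (480,288). I'll enlarge to confirm.

```bash
python3 - <<'E'
from h import *
im=cv2.imread('pics/t1.png')[120:350,140:400]
cv2.imwrite('pics/t1c.png',cv2.resize(im,None,fx=2.6,fy=2.6,interpolation=cv2.INTER_CUBIC))
im=cv2.imread('pics/s1.png')[170:390,190:480]
cv2.imwrite('pics/s1c.png',cv2.resize(im,None,fx=2.7,fy=2.7,interpolation=cv2.INTER_CUBIC))
E
```

```text
(no output)
```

View pics/t1c.png

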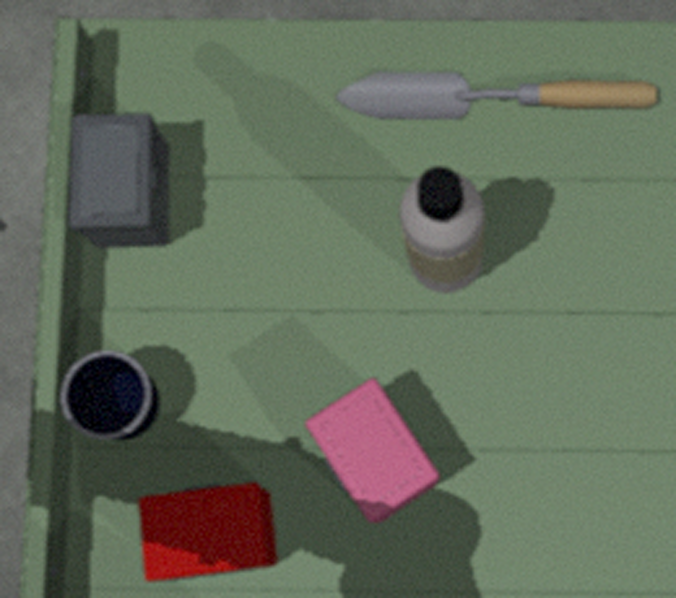

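View pics/s1c.png

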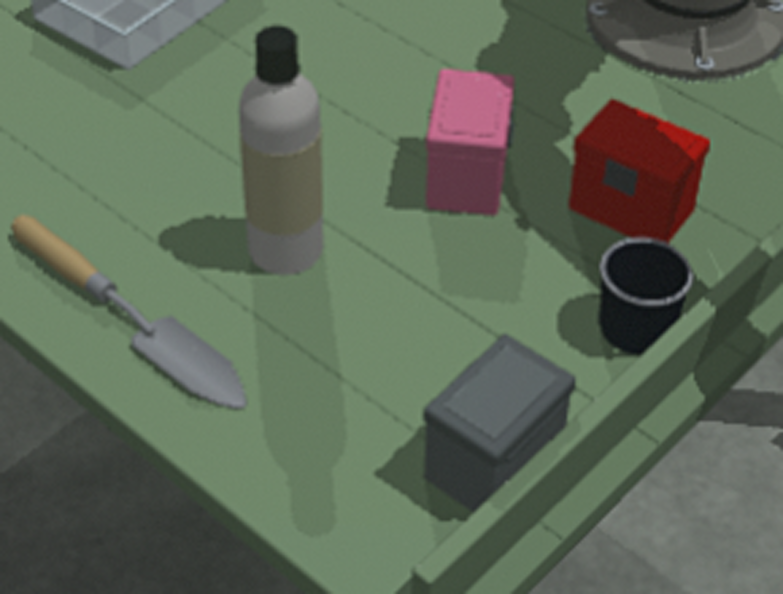

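The crops confirm it: grey box in the row next to the board, pot nearer the robot, gap between them. I'll measure now.

```bash
python3 - <<'E'
from h import *
np.set_printoptions(precision=3,suppress=True)
def T(p,z): return world('top',np.array(p,float)/2.6+[140,120],z)
def S(p,z): return world('scene',np.array(p,float)/2.7+[190,170],z)
print('cap',T([(440,186)],.27),S([(277,38)],.27)); print('bottom near edge top',T([(446,290)],0),'scene bottom L/R/low',S([(248,262),(322,258),(287,272)],0))
print('box',T([(75,115),(152,115),(150,231),(73,230)],.102),S([(427,412),(505,338),(574,383),(497,455)],.102))
print('pot',T([(109,394),(109,352),(154,394)],.08),S([(645,271)],.08))
print('board',T([(78,22),(60,370),(45,590)],.07),S([(414,574),(712,308)],.07))
print('trowel',T([(338,96),(658,96),(440,118)],.01))
print('pink',T([(307,424),(374,378),(438,480),(380,506)],.1)); print('red',T([(140,497),(258,485),(265,565),(147,580)],.1))
print('tray',world('top',[(442,243),(449,338)],.056))
E
```

```text
cap [[ 0.598 -0.075  0.27 ]] [[ 0.596 -0.071  0.27 ]]
bottom near edge top [[ 0.563 -0.076  0.   ]] scene bottom L/R/low [[ 0.634 -0.087  0.   ]
 [ 0.58  -0.036  0.   ]
 [ 0.617 -0.048  0.   ]]
box [[0.714 0.285 0.102]
 [0.714 0.21  0.102]
 [0.598 0.206 0.102]
 [0.599 0.28  0.102]] [[0.718 0.222 0.102]
 [0.611 0.217 0.102]
 [0.61  0.292 0.102]
 [0.713 0.292 0.102]]
pot [[0.444 0.243 0.08 ]
 [0.484 0.245 0.08 ]
 [0.444 0.2   0.08 ]] [[0.443 0.248 0.08 ]]
board [[0.822 0.297 0.07 ]
 [0.468 0.294 0.07 ]
 [0.259 0.297 0.07 ]] [[0.827 0.305 0.07 ]
 [0.431 0.316 0.07 ]]
trowel [[ 0.766  0.039  0.01 ]
 [ 0.768 -0.293  0.01 ]
 [ 0.743 -0.068  0.01 ]]
pink [[ 0.415  0.051  0.1  ]
 [ 0.458 -0.011  0.1  ]
 [ 0.363 -0.072  0.1  ]
 [ 0.339 -0.019  0.1  ]]
red [[0.345 0.204 0.1  ]
 [0.357 0.095 0.1  ]
 [0.284 0.086 0.1  ]
 [0.269 0.194 0.1  ]]
tray [[ 0.525 -0.408  0.056]
 [ 0.287 -0.419  0.056]]
```

Emit:
drive_tool:
  series: [0.18,0,0,-21,0,0,0.161,0.18,0,0,-21,0,0,0.161,0.18,0,0,-21,0,0,0.161,0.18,0,0,-21,0,0,0.161,0.18,0,0,-21,0,0,0.161,0.18,0,0,-21,0,0,0.161,0.18,0,0,-21,0,0,0.161]

```text
t: 0.98
eef_pos: [0.2896, 0.6094, 0.4004]
tool_rot: [0.0, 0.709, 0.705, -0.001]
contact_force: [-0.2, 0.1, 0.1]
gripper_width: 0.59
```

Emit:
drive_tool:
  series: [0.18,-40,15.5,0,0,0,0,0.18,-40,15.5,0,0,0,0,0.18,-40,15.5,0,0,0,0,0.18,-40,15.5,0,0,0,0,0.18,-40,15.5,0,0,0,0,0.18,-40,15.5,0,0,0,0,0.18,-40,15.5,0,0,0,0,0.18,-40,15.5,0,0,0,0,0.18,-40,15.5,0,0,0,0,0.18,-40,15.5,0,0,0,0]

```text
t: 2.22
eef_pos: [0.4449, 0.2081, 0.4]
tool_rot: [-0.0, 0.707, 0.707, -0.0]
contact_force: [-0.1, 0.0, 0.4]
gripper_width: 0.588
```

Emit:
drive_tool:
  series: [0.18,-40,15.5,0,0,0,0,0.18,-40,15.5,0,0,0,0,0.18,-40,15.5,0,0,0,0,0.18,-40,15.5,0,0,0,0,0.18,-40,15.5,0,0,0,0,0.18,-40,15.5,0,0,0,0,0.18,-40,15.5,0,0,0,0,0.18,-40,15.5,0,0,0,0,0.18,-40,15.5,0,0,0,0,0.18,-40,15.5,0,0,0,0]

```text
t: 3.48
eef_pos: [0.6002, -0.1913, 0.3998]
tool_rot: [-0.0, 0.707, 0.707, -0.0]
contact_force: [0.4, -0.5, -0.1]
gripper_width: 0.588
```

Emit:
drive_tool:
  series: [0.18,0,0,0,0,0.14,0,0.18,0,0,0,0,0.14,0,0.18,0,0,0,0,0.14,0,0.18,0,0,0,0,0.14,0,0.18,0,0,0,0,0.14,0,0.18,0,0,0,0,0,0]

```text
t: 4.22
eef_pos: [0.5989, -0.1925, 0.3978]
tool_rot: [-0.243, 0.666, 0.662, 0.241]
contact_force: [-1.2, 0.5, 0.3]
gripper_width: 0.586
```

Emit:
drive_tool:
  series: [0.18,-23,0,27.4,0,0,0,0.18,-23,0,27.4,0,0,0,0.18,-23,0,27.4,0,0,0,0.18,-23,0,27.4,0,0,0,0.18,-23,0,27.4,0,0,0,0.18,-23,0,27.4,0,0,0,0.18,-23,0,27.4,0,0,0,0.18,-23,0,27.4,0,0,0,0.18,-23,0,27.4,0,0,0,0.18,-23,0,27.4,0,0,0,0.18,0,0,0,0,0,0]

```text
t: 5.6
eef_pos: [0.5991, -0.1876, 0.0408]
tool_rot: [-0.244, 0.664, 0.665, 0.241]
contact_force: [0.6, -0.5, 0.4]
gripper_width: 0.589
```

```bash
python3 - <<'E'
from h import *
a=shot('scene','s2.png')['pixels'][150:350,180:400];b=shot('wrist','w2.png')['pixels']
a=cv2.resize(a,(396,360));b=cv2.resize(b,(400,300));b=cv2.copyMakeBorder(b,0,60,0,0,0)
cv2.imwrite('pics/c2.png',np.hstack([a,b]))
print(bot.get_obs()['eef_pos'])
E
```

```text
[ 0.60063338 -0.18933869  0.04379477]
```

View pics/c2.png

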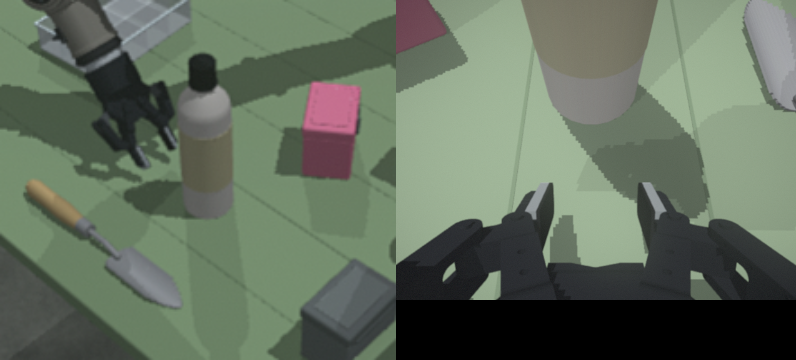

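Emit:
drive_tool:
  series: [0.18,6.4,0,7.9,0,0,0,0.18,6.4,0,7.9,0,0,0,0.18,6.4,0,7.9,0,0,0,0.18,6.4,0,7.9,0,0,0,0.18,3.8,0,3.2,0,0,0,0.18,3.8,0,3.2,0,0,0,0.18,3.8,0,3.2,0,0,0,0.18,3.8,0,3.2,0,0,0,0.18,3.8,0,3.2,0,0,0,0.18,3.8,0,3.2,0,0,0]

```text
t: 6.95
eef_pos: [0.5997, -0.1206, 0.0348]
tool_rot: [-0.242, 0.665, 0.664, 0.242]
contact_force: [-1.8, -5.7, 2.0]
gripper_width: 0.59
```

Emit:
drive_tool:
  series: [0.18,6.9,-1,5.8,0,0,0,0.18,6.9,-2.3,5.8,0,0,0,0.18,6.9,-2.3,5.8,0,0,0,0.18,6.9,-2.3,5.8,0,0,0,0.18,6.9,-2.3,5.8,0,0,0,0.18,0,0,0,0,0,0]

```text
t: 7.7
eef_pos: [0.5899, -0.0754, 0.035]
tool_rot: [-0.242, 0.665, 0.664, 0.242]
contact_force: [0.5, -1.6, 0.1]
gripper_width: 0.593
```

```bash
python3 - <<'E'
from h import *
a=shot('scene','s3.png')['pixels'][150:350,180:400];b=shot('top','t3.png')['pixels'][140:310,150:350]
cv2.imwrite('pics/c3.png',np.hstack([cv2.resize(a,(396,360)),cv2.resize(b,(400,360))[:360]]))
o=bot.get_obs();print(o['eef_pos'],o['contact_force'])
E
```

```text
[ 0.58992804 -0.07538908  0.03494588] [ 1.15739768 -1.88647041 -0.94966141]
```

View pics/c3.png

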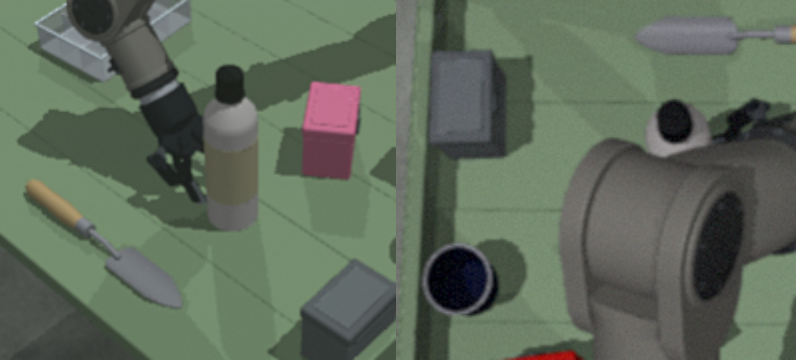

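Bottle upright and cradled; cap at scene ≈(307.8,191), top ≈(289.5,194).

```bash
python3 - <<'E'
from h import *
print(world('top',[(289.5,193.5)],.27),world('scene',[(180+230/1.8,150+72/1.8)],.27))
E
```

```text
[[ 0.59352627 -0.03213722  0.27      ]] [[ 0.58727158 -0.02764932  0.27      ]]
```

Emit:
drive_tool:
  series: [0.18,7.7,-2.8,6.4,0,0,0,0.18,7.7,-3.1,6.4,0,0,0,0.18,7.7,-3.1,6.4,0,0,0,0.18,7.7,-3.1,6.4,0,0,0,0.18,7.7,-3.1,6.4,0,0,0,0.18,7.7,-3.1,6.4,0,0,0,0.18,7.7,-3.1,6.4,0,0,0,0.18,7.7,-3.1,6.4,0,0,0]

```text
t: 8.8
eef_pos: [0.5648, 0.0059, 0.0354]
tool_rot: [-0.243, 0.664, 0.664, 0.242]
contact_force: [0.9, -3.9, -2.5]
gripper_width: 0.59
```

Emit:
drive_tool:
  series: [0.18,7.7,-3.1,6.4,0,0,0,0.18,7.7,-3.1,6.4,0,0,0,0.18,7.7,-3.1,6.4,0,0,0,0.18,7.7,-3.1,6.4,0,0,0,0.18,7.7,-3.1,6.4,0,0,0,0.18,7.7,-3.1,6.4,0,0,0,0.18,7.7,-3.1,6.4,0,0,0,0.18,0,0,0,0,0,0]

```text
t: 9.8
eef_pos: [0.5429, 0.0768, 0.0362]
tool_rot: [-0.243, 0.663, 0.665, 0.243]
contact_force: [1.2, -0.9, -1.1]
gripper_width: 0.592
```

```bash
python3 - <<'E'
from h import *
a=shot('scene','s4.png')['pixels'][180:380,280:500];b=shot('top','t4.png')['pixels'][140:310,150:350]
cv2.imwrite('pics/c4.png',np.hstack([cv2.resize(a,(396,360)),cv2.resize(b,(400,340))[:360].copy() if 0 else cv2.copyMakeBorder(cv2.resize(b,(400,340)),0,20,0,0,0)]))
o=bot.get_obs();print(o['eef_pos'],o['contact_force'])
E
```

```text
[0.54308624 0.07623928 0.03627343] [-1.10712167  0.07635034 -0.60969232]
```

View pics/c4.png

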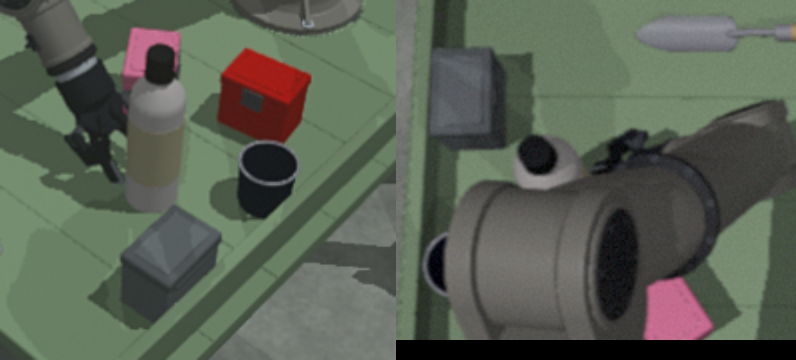

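The bottle is upright in front of the gap (cap top at top px (222,216), scene px (369,209)). I'll check its lateral position against the gap centre at x≈0.5435.

```bash
python3 - <<'E'
from h import *
print(world('top',[(222,215.5)],.27),world('scene',[(280+160/1.8,180+51/1.8)],.27))
E
```

```text
[[0.5431484  0.11381203 0.27      ]] [[0.54028375 0.12213755 0.27      ]]
```

Emit:
drive_tool:
  series: [0.18,7.7,0,6.4,0,0,0,0.18,7.7,0,6.4,0,0,0,0.18,7.7,0,6.4,0,0,0,0.18,7.7,0,6.4,0,0,0,0.18,7.7,0,6.4,0,0,0,0.18,7.7,0,6.4,0,0,0,0.18,7.7,0,6.4,0,0,0,0.18,6.1,0,5.1,0,0,0,0.18,6.1,0,5.1,0,0,0,0.18,6.1,0,5.1,0,0,0,0.18,6.1,0,5.1,0,0,0,0.18,0,0,0,0,0,0]

```text
t: 11.4
eef_pos: [0.5433, 0.1783, 0.0368]
tool_rot: [-0.243, 0.664, 0.664, 0.243]
contact_force: [-0.4, -1.7, -2.5]
gripper_width: 0.593
```

```bash
python3 - <<'E'
from h import *
a=shot('scene','s5.png')['pixels'][180:380,310:530];b=shot('wrist','w5.png')['pixels']
cv2.imwrite('pics/c5.png',np.hstack([cv2.resize(a,(396,360)),cv2.copyMakeBorder(cv2.resize(b,(400,300)),0,60,0,0,0)]))
o=bot.get_obs();print(o['eef_pos'],o['contact_force'])
E
```

```text
[0.54336839 0.17796603 0.03689818] [ 0.87705957 -1.55318468 -1.59863574]
```

View pics/c5.png

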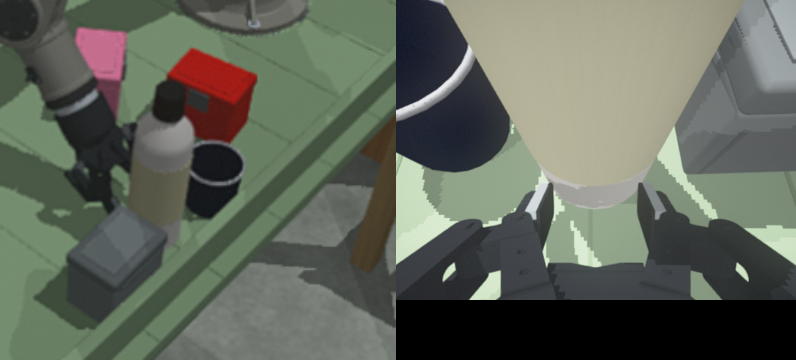

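Emit:
drive_tool:
  series: [0.18,3.8,0,3.2,0,0,0,0.18,3.8,0,3.2,0,0,0,0.18,3.8,0,3.2,0,0,0,0.18,3.8,0,3.2,0,0,0,0.18,3.8,0,3.2,0,0,0,0.18,0,0,0,0,0,0]

```text
t: 12.25
eef_pos: [0.5441, 0.2014, 0.0367]
tool_rot: [-0.242, 0.665, 0.664, 0.243]
contact_force: [1.4, -4.0, 0.0]
gripper_width: 0.588
```

Emit:
drive_tool:
  series: [0.18,1.5,0,1.3,0,0,0,0.18,1.5,0,1.3,0,0,0,0.18,1.5,0,1.3,0,0,0,0.18,0,0,0,0,0,0]

```text
t: 12.75
eef_pos: [0.5441, 0.2067, 0.0366]
tool_rot: [-0.242, 0.665, 0.664, 0.243]
contact_force: [0.7, -5.5, 2.5]
gripper_width: 0.589
```

Emit:
drive_tool:
  series: [0.18,1.5,0,1.3,0,0,0,0.18,1.5,0,1.3,0,0,0,0.18,0,0,0,0,0,0]

```text
t: 13.12
eef_pos: [0.5441, 0.2107, 0.0366]
tool_rot: [-0.242, 0.665, 0.664, 0.243]
contact_force: [-0.1, -6.6, 2.4]
gripper_width: 0.585
```

Emit:
drive_tool:
  series: [0.18,1.5,0,1.3,0,0,0,0.18,0,0,0,0,0,0]

```text
t: 13.38
eef_pos: [0.5442, 0.2125, 0.0366]
tool_rot: [-0.242, 0.665, 0.664, 0.243]
contact_force: [0.4, -5.7, 3.0]
gripper_width: 0.59
```

Emit:
drive_tool:
  series: [0.18,1.5,0,1.3,0,0,0,0.18,0,0,0,0,0,0]

```text
t: 13.62
eef_pos: [0.5442, 0.2145, 0.0365]
tool_rot: [-0.241, 0.665, 0.664, 0.243]
contact_force: [0.5, -7.2, 2.3]
gripper_width: 0.588
```

```bash
python3 - <<'E'
from h import *
a=shot('scene','s6.png')['pixels'][200:360,340:516];b=shot('wrist','w6.png')['pixels']
cv2.imwrite('pics/c6.png',np.hstack([cv2.resize(a,(396,360)),cv2.copyMakeBorder(cv2.resize(b,(400,300)),0,60,0,0,0)]))
o=bot.get_obs();print(o['eef_pos'],o['contact_force'])
E
```

```text
[0.5442127  0.21448522 0.03654334] [ 4.35019452e-03 -7.28916821e+00  4.19243555e+00]
```

View pics/c6.png

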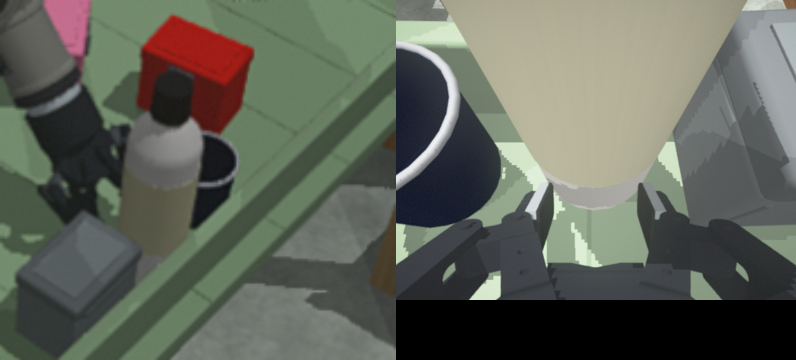

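Upright and centred between the pot and the box, with no board contact in the force reading yet. I'll continue in small steps.

```bash
python3 - <<'E'
from h import *
print(world('scene',[(340+173/2.25,200+74/2.25)],.27))
E
```

```text
[[0.53269859 0.25226602 0.27      ]]
```

Emit:
drive_tool:
  series: [0.18,1.5,0,1.3,0,0,0,0.18,1.5,0,1.3,0,0,0,0.18,0,0,0,0,0,0]

```text
t: 14.1
eef_pos: [0.5444, 0.2157, 0.0363]
tool_rot: [-0.24, 0.666, 0.663, 0.242]
contact_force: [-1.1, -15.5, 8.1]
gripper_width: 0.587
```

Emit:
drive_tool:
  series: [0.18,1.5,0,1.3,0,0,0,0.18,0,0,0,0,0,0]

```text
t: 14.35
eef_pos: [0.5445, 0.216, 0.0362]
tool_rot: [-0.239, 0.667, 0.663, 0.242]
contact_force: [-3.6, -21.6, 13.4]
gripper_width: 0.588
```

Force rose sharply, to 21 N with the TCP stopped at y≈0.216. That matches contact with the board (axis y≈0.262). I'll back off straight along −y.

Emit:
drive_tool:
  series: [0.18,-3.8,0,-3.2,0,0,0,0.18,-3.8,0,-3.2,0,0,0,0.18,-7.7,0,-6.4,0,0,0,0.18,-15.4,0,-12.8,0,0,0,0.18,-23,0,-19.2,0,0,0,0.18,-23,0,-19.2,0,0,0,0.18,-23,0,-19.2,0,0,0,0.18,-23,0,-19.2,0,0,0,0.18,-23,0,-19.2,0,0,0,0.18,-23,0,-19.2,0,0,0,0.18,-23,0,-19.2,0,0,0,0.18,0,0,0,0,0,0]

```text
t: 15.85
eef_pos: [0.5432, -0.0321, 0.0347]
tool_rot: [-0.241, 0.666, 0.663, 0.242]
contact_force: [0.4, -0.3, -0.0]
gripper_width: 0.589
```

```bash
python3 - <<'E'
from h import *
a=shot('scene','s7.png')['pixels'][190:370,330:528];b=shot('top','t7.png')['pixels'][130:310,150:350]
cv2.imwrite('pics/c7.png',np.hstack([cv2.resize(a,(396,360)),cv2.resize(b,(400,360))]))
o=bot.get_obs();print(o['t'],o['eef_pos'],o['contact_force'])
E
```

```text
15.95 [ 0.54306107 -0.02839525  0.03498899] [0.2738673  0.25825472 0.25763372]
```

View pics/c7.png

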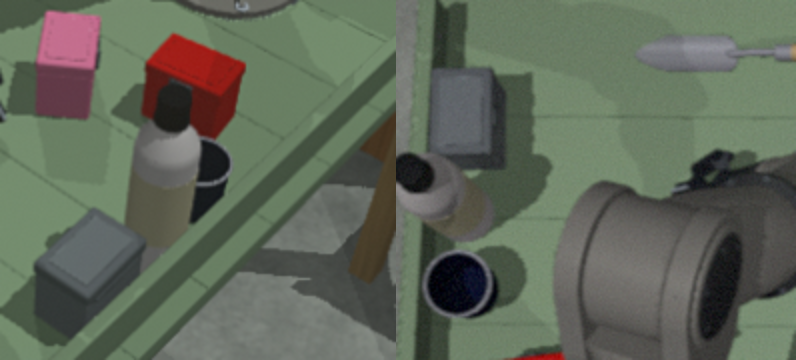

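Bottle stands in the gap, cap at top px ≈(158.5,215). I'll check its position numerically and whether the box, pot, trowel and tray have moved.

```bash
python3 - <<'E'
from h import *
print(world('top',[(158.5,215)],.27),world('scene',[(330+175/2,190+87/2)],.27), 'foot right edge',world('top',[(150+(496-396)/2,130+215/2)],0))
a=cv2.imread('pics/t1.png',0);b=cv2.imread('pics/t7.png',0)
for n,(u,v,w,h) in dict(box=(163,160,46,50),pot=(160,254,46,38),trowel=(268,145,130,24),tray=(438,238,84,105)).items():
    r=cv2.matchTemplate(b[v-8:v+h+8,u-8:u+w+8],a[v:v+h,u:u+w],cv2.TM_CCOEFF_NORMED);_,m,_,p=cv2.minMaxLoc(r);print(n,p[0]-8,p[1]-8,round(m,2))
E
```

```text
[[0.54332487 0.25265371 0.27      ]] [[0.53338685 0.25442184 0.27      ]] foot right edge [[0.54509493 0.21990888 0.        ]]
box 0 0 0.97
pot 0 0 0.91
trowel 0 0 0.9
tray 0 0 0.98
```

```bash
python3 -c "
from station import bot
bot.hand_in()"
```

```text
the job is handed in; nothing more can be done
```

I pushed the bottle low on its body, cradled against half-open, tilted fingertips, into the gap between the pot and the grey storage box until it met the end board. Then I drew the arm back clear and handed in at about 16 s of the 58 s allowed. `hand_in` gives no verdict.

**Board contact:** the push force rose from about 7 N to 21 N while the tool stopped advancing, which I took as the bottle touching the board.

**Last checks:**
- **Bottle:** it stands upright at about x 0.54, y 0.253–0.258. My estimate for board contact is y ≈ 0.259, and the limit is about 0.247.
- **Other things:** in the top view the pot, box, tray and trowel show 0 px shift.

**Disagreements:**
- The cap readings (y 0.253–0.254) and the foot-edge reading (y 0.258) differ by about 5 mm.
- The scene camera puts the bottle about 10 mm nearer the pot in x than the top camera does, still well inside the gap.
- The scene camera also puts the board 8–19 mm farther away (y 0.305–0.316) than the top camera. That would leave the bottle short of the board, so I relied on the force rise for the board contact.

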